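# Seat the tablet grinder's cup on its drive and hold it down

### The arm

A 7-joint arm with a two-finger parallel gripper is mounted at the origin on the work surface. World frame = base frame: x ahead of the robot, y to its left, z up, the work surface at z = 0. Lengths are in m, angles in rad, forces in N, time in s.
With the tool pointing down it reaches from about 0.375 to 0.925 m from the base axis. Payload 3.1 kg.
Tool frame: the origin (TCP) lies between the finger pads, 19 mm behind the fingertips; this is the grasp point; z points along the fingers, y is the line along which they close (so a half turn about z gives the same grasp; the last joint's range is limited). The gripper opens to 85 mm and grips with 20 to 120 N. Pads are 22 mm wide; open, the fingers measure 114 mm over their backs; the gripper's body (76 mm by 85 mm) begins 54 mm behind the grasp point. The pads swing forward as they close: fully open they stand 13 mm farther back than shut.
Start: joints at [1.11, 0.383, 0.044, 1.598, -0.018, 1.161, -0.05], TCP at [0.231, -0.608, 0.25] pointing down, gripper open.
Joint ranges: [-2.61, 2.61], [-0.41, 2.15], [-1.48, 1.57], [0, 2.5], [-1.57, 4.71], [0.05, 1.97], [-2.85, 2.85]. Speed limits (rad/s): [2.79, 2.79, 3.14, 3.14, 3.14, 3.14, 3.14].

### API

Orientations are given as a unit quaternion [x, y, z, w].
In Python, from bench import move_ptp, movel, move_j, move_gripper, pause, inverse_kinematics, read_camera, camera_params, MotionError, sign_off, look_for, tip_of, read_time_s, read_qpos, read_joint_vel, read_effort, read_eef_pos, read_tcp_rot, read_ft_force, read_ft_torque, read_finger_gap, read_grasp_force gives the robot as it stands. Calls block until the motion is done:
- move_ptp(position, orientation): joint-space move of the TCP to a pose.
- movel(position, orientation=None, speed=0.15): straight line of the TCP; orientation=None keeps the orientation; speed is the mean speed in m/s.
- move_j(angles): joint-space move.
- move_gripper(opening, effort=None): finger opening in m; effort is the grip in N (None keeps the last); returns when the fingers have stopped.
- pause(seconds).
- inverse_kinematics(position, orientation): joint angles nearest the present ones, or None.
- read_camera(name): name is "scene" or "top" or "wrist"; returns the picture (480x640x3 uint8, red, green, blue); there is no depth.
- camera_params(name): a dict with "K" (3x3 intrinsics, pixels), "dist_coeffs" ([k1, k2, p1, p2, k3] as OpenCV has them; the pictures are not rectified), "camera_from_world" (4x4, takes a point from world to camera coordinates). Camera axes: x right, y down, z forward; pixel columns grow to the right and rows downward; lengths in m; the calibration is good to about 2 mm. A picture is of the moment at which its call begins: read the wrist's pose just before it. camera_params takes no time and is no camera call; for the wrist camera it gives the pose at the moment of the call.
A pose or a line that the arm cannot do raises MotionError and nothing moves.
- sign_off(): hands the job in; it is judged then, once.
Trained networks look in the newest picture that a camera, given by its name, has taken for a name from the list of things; names that differ only in an ending like _2 or _b are one class to them, and where a whole thing is asked for, a point or a joint stands for the part that bears it (a point fixed in the world has none). Each returns a list of dicts, best first, with "confidence" (0 to 1); they miss things now and then, are a little off and sometimes report something else, mostly with a low value. They report only what shows in the picture. A call takes as long as a camera call. They do not tell look-alikes from the thing itself.
- look_for(camera, name): "at" ([column, row] in pixels, amid what is visible of it).
- tip_of(camera, name): "at" ([column, row] in pixels: a listed point, or the origin of a listed thing).
Readings, each from a call of its own:
- read_time_s(): time.
- read_qpos(): joint angles.
- read_joint_vel(): joint speeds.
- read_effort(): joint torques, N m.
- read_eef_pos(): TCP position.
- read_tcp_rot(): TCP orientation.
- read_ft_force(): force on the tool from outside, world axes, zero at the start.
- read_ft_torque(): the same for the moment, N m.
- read_finger_gap(): finger opening in m.
- read_grasp_force(): force on a finger pad.
Only numpy, scipy, OpenCV 4.12 (cv2) and the standard library are available. Lean on these libraries where they do the work, as an engineer would, in place of code of your own. Each camera call takes 0.05 s, during which the arm holds its last target. There are 200 camera calls.

### The job

Get the tablet grinder running: first press the sprung lever on its side down until its catch holds it, so that the shutter over the drive stays open, and let go of the lever. Then take the grinding cup by its wing out of its stand, turn it until the four keys under it mesh with the slots of the drive, push it fully home upright against the spring in the drive, and finish while still holding the cup pressed home. Do not disturb the bottle, the roll of tape or the carton, and do not tip the cup over.

Things in the scene. Friction and masses are not known exactly. Their poses are not given: they have to be found in the camera images.
- grinder: Fixed white motor base of a tablet grinder, 150 (its x) x 110 (its y) x 90 mm high. Origin: centre of its underside, on the table; z up. The drive's axis lies at x -25, y 0 in this frame. Two guide rails (8 wide, up to z 98, |y| 33 to 41, along x) lie on the top either side of the drive; the lever is outside its +y side.
- lever_pad (a point): Middle of the top face of the lever's grey press pad (30 x 26 x 8 mm), turning with the lever. Raised, it is at about grinder x -34, y 71, z 105 mm (sloping 0.36 rad, pad end up); latched, about level at x -40, y 71, z 67. Press it straight down with closed fingertips.
- lever (a joint): Angle of the steel lever, rad: 0 raised, grows as pressed; hinged along the grinder's y at x 70, z 62 mm, pad 110 mm from the hinge towards -x. A spring (2 to 3.5 N at the pad) lifts it. Near 0.27 its rib snaps past a sprung ball in the side wall (5 to 12 N at the pad); pressed past 0.36 and let go it stays caught at about 0.35. Hard stop 0.385 (pad top at grinder z 63).
- shutter (a joint): Aluminium shutter plate over the drive, m: 0 covers it, about 0.05 open when the lever is caught (slid towards the grinder's +x). It is geared to the lever (0.144 m per rad) and springs shut with it. Its plate is 3 mm thick, 1.5 mm above the drive's face; open, it stands at least 30 mm from the drive's axis.
- drive_mouth (a point): Centre of the upper face of the dark steel drive hub (48 mm across, face at grinder z 92), on its axis; z up; turns with the hub. In the face is a bore of 18.4 mm diameter with four slots 8.5 mm wide reaching 15.5 mm from the axis, along this frame's +x, -x, +y and -y; all 30 mm deep.
- drive (a joint): Angle of the drive hub about the vertical relative to the grinder, rad (slots lie along the grinder's axes at 0); it starts anywhere within +-0.78 and is held by the gear train (0.4 N m to turn), so light rubbing does not move it.
- ejector (a joint): Sprung brass plunger in the bottom of the drive, m: 0 up (its top 20 mm below the drive's face), 0.008 when the cup is fully home. It resists with about 5 N at first and 8 N at home, and lifts the cup 8 mm again when pressing stops.
- cup: Closed steel grinding cup, about 0.22 kg, with a grey lid; 54 mm wide, 28 high with the lid. Origin: centre of its flat round bottom (52 mm wide), which meets the drive's face when home; z up. On the lid stands a wing to grip, 44 mm along the cup's x, 20 thick along its y, from z 28 to 56. Pilot and keys stick out below. Grip it with 30 to 60 N: much harder can tilt it.
- stand: Fixed white ring, 72 mm outside, 33 mm bore, 36 mm high, in which the cup stands at the start, its bottom on the ring. Origin: centre of its underside.
- bottle: Loose white medicine bottle, 44 mm diameter, 85 mm high, origin at the centre of its underside. Leave alone.
- tape: Loose roll of white tape lying flat, 56 mm diameter, 22 mm high, origin at the centre of its underside. Leave alone.
- carton: Loose flat white medicine carton, 50 x 100 x 24 mm, origin at the centre of its underside. Leave alone.
- cup_pilot (a point): Tip of the cup's round pilot, at cup z -28 mm. The pilot is 16.6 mm in diameter, its last 4 mm tapered to 12. Around it are four keys, 6 mm wide, reaching 14 mm from the axis, from the bottom down to cup z -16, along the cup's +x, -x, +y and -y: it meshes at any of four angles. The pilot enters first; then the keys rest on the drive's face until they meet the slots.
Not all that is in view belongs to the job. What is shaped like the cup but blue or orange is not meant.

How it is judged:
By the outcome, as a careful person would: the job done as asked, in the order asked, and still so for the second after the job is handed in, while the arm keeps its last pose, push and grip.
It also fails if it takes over 56 s, if anything falls off the work surface, if the arm or the gripper's body presses on something with over 40 N, if the wrist force passes 120 N, or if a joint passes its speed limit or range.

## Working session

There is one attempt and no reset: what is moved stays moved. The work goes in short steps, each a Python script; the robot and the scene stay as the last script left them, time stands still between calls to the robot, and variables do not carry over. Pictures are saved under pics/ and viewed, at most 10 in all, crops included, and the job is handed in when it is done.

```bash
ls; mkdir -p pics
cat > h.py <<'E'
import numpy as np, cv2
from bench import *
def cam(n):
    p=camera_params(n); return np.array(p["K"]),np.array(p["dist_coeffs"]),np.array(p["camera_from_world"])
def onplane(n,uv,z,c=None):
    K,d,T=c or cam(n)
    q=cv2.undistortPoints(np.array([[uv]],float),K,d)[0,0]
    R,t=T[:3,:3],T[:3,3]; o=-R.T@t; r=R.T@np.array([q[0],q[1],1])
    return o+r*(z-o[2])/r[2]
def proj(n,P,c=None):
    K,d,T=c or cam(n)
    return cv2.projectPoints(np.array(P,float).reshape(-1,1,3),cv2.Rodrigues(T[:3,:3])[0],T[:3,3],K,d)[0][:,0]
def tri(obs):
    A=[];b=[]
    for n,uv in obs:
        o=onplane(n,uv,10);p=onplane(n,uv,0);r=(p-o)/np.linalg.norm(p-o);M=np.eye(3)-np.outer(r,r);A.append(M);b.append(M@o)
    return np.linalg.lstsq(np.vstack(A),np.hstack(b),rcond=None)[0]
def save(n,f):
    im=read_camera(n);cv2.imwrite(f"pics/{f}.png",im[:,:,::-1]);return im
E
python3 - <<'E'
from h import *
for n in ["scene","top"]:
    save(n,n+"0")
    for t in ["grinder","lever_pad","drive_mouth","cup","stand","bottle","tape","carton"]:
        print(n,t,[(np.round(r["at"],1).tolist(),round(r["confidence"],2)) for r in tip_of(n,t)[:4]])
print(read_time_s(),read_tcp_rot(),read_ft_force())
E
```

```text
pics
scene grinder [([415.7, 302.2], 0.69)]
scene lever_pad [([470.8, 258.2], 0.59)]
scene drive_mouth [([228.1, 258.2], 0.64)]
scene cup [([224.2, 299.3], 0.97), ([278.8, 232.6], 0.81), ([224.2, 249.0], 0.63), ([157.6, 235.7], 0.62)]
scene stand [([226.9, 257.6], 0.75)]
scene bottle [([199.3, 355.9], 0.98)]
scene tape [([287.4, 340.6], 0.73)]
scene carton [([316.2, 195.5], 0.62)]
top grinder [([250.9, 215.8], 0.55)]
top lever_pad [([213.9, 220.4], 0.87)]
top drive_mouth [([245.3, 217.0], 0.49)]
top cup [([378.5, 301.7], 0.95), ([359.0, 262.6], 0.68), ([386.5, 210.9], 0.68), ([402.5, 251.2], 0.64)]
top stand [([399.6, 256.0], 0.54)]
top bottle [([406.2, 171.8], 0.8)]
top tape [([346.8, 188.0], 0.9)]
top carton [([326.4, 314.0], 0.75)]
0.9 [9.83588872e-01 1.80424304e-01 2.26811670e-05 3.69561253e-06] [ 0.29531959 -0.73411589  0.46349313]
```

View pics/top0.png

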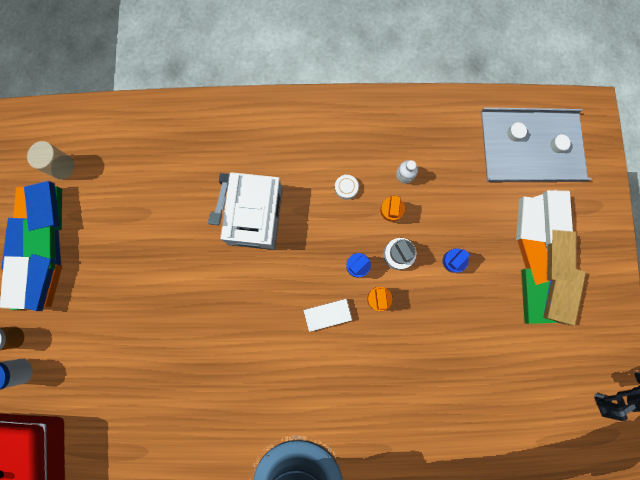

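View pics/scene0.png

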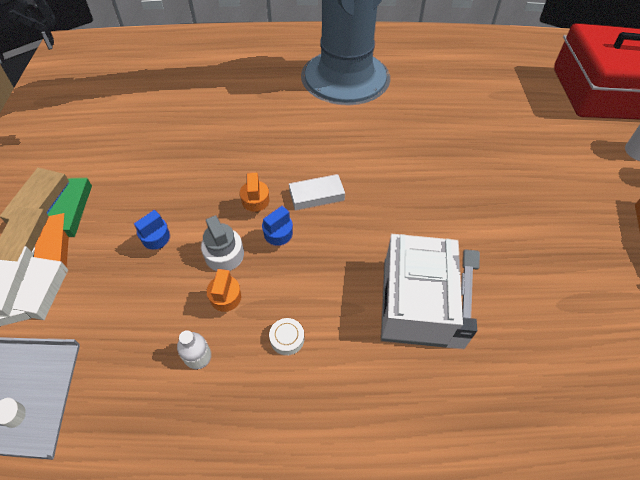

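The top view shows the grinder at about (250,212), with its lever pad at (215,218) on the left, near the robot. So grinder +x points away from the robot. The grey cup is in its stand at (401,252). The scene view agrees: pad at (471,258), cup at (220,240).

Run:
```python
from h import *
pad=tri([("top",[213.9,220.4]),("scene",[470.8,258.2])]);print("pad",pad)
print("pad z.105",onplane("top",[213.9,218.4],.105),onplane("scene",[470.8,258.2],.105))
print("wing",tri([("top",[402.5,251.2]),("scene",[216,232])]),onplane("top",[401,252],.09))
print("corners",[onplane("top",p,.09).round(3) for p in [(229,172),(281,178),(276,248),(222,243)]])
for n,uv in [("bottle",[406.2,171.8]),("tape",[346.8,188]),("carton",[326.4,314])]: print(n,onplane("top",uv,0.0).round(3))
p=onplane("top",[235,215],.1)
q0=np.array([1,0,0,0.])
for yaw in [0,1.57]:
  q=[np.cos(yaw/2),np.sin(yaw/2),0,0]
  print(yaw,inverse_kinematics([p[0]-.05,p[1],.33],q))
T=cam("wrist")[2];R,t=T[:3,:3],T[:3,3];print("wristcam at",-R.T@t,"axis",R[2],"xaxis",R[0],read_eef_pos(),cam("wrist")[0][0,0])
```

```text
pad [0.588725   0.16859956 0.0975244 ]
pad z.105 [0.59164539 0.16682717 0.105     ] [0.59326501 0.16585962 0.105     ]
wing [ 0.51704282 -0.24206898  0.07370364] [ 0.51338552 -0.23435206  0.09      ]
corners [array([0.698, 0.138, 0.09 ]), array([0.682, 0.023, 0.09 ]), array([0.527, 0.035, 0.09 ]), array([0.54 , 0.152, 0.09 ])]
bottle [ 0.718 -0.272  0.   ]
tape [ 0.68  -0.127  0.   ]
carton [ 0.383 -0.072  0.   ]
0 [ 0.40427301  0.24321223 -0.80633012  1.68327138  0.18175952  1.2926573
 -2.00834249]
1.57 [ 0.4136496   0.24580114 -0.81811995  1.68290814  0.18572264  1.29344253
 -0.44142791]
wristcam at [ 0.29318864 -0.58374182  0.37255724] axis [-0.24699385 -0.09387794 -0.9644589 ] xaxis [ 3.54594519e-01 -9.35020153e-01  2.02285485e-04] [ 0.23070911 -0.60769652  0.24999493] 383.4336686534298
```

Run:
```python
from h import *
y=1.57-.09
q=[np.cos(y/2),np.sin(y/2),0,0]
move_gripper(0.0,40)
move_ptp([.60,.13,.25],q)
save("wrist","w1");print(read_time_s(),read_eef_pos(),read_finger_gap(),read_ft_force())
print("pad",[(r["at"],r["confidence"]) for r in tip_of("wrist","lever_pad")[:2]])
c=cam("wrist");np.savez("w1.npz",K=c[0],d=c[1],T=c[2])
for r in tip_of("wrist","lever_pad")[:1]: print(onplane("wrist",r["at"],.105))
for t in ["grinder","drive_mouth"]:
  for r in tip_of("wrist",t)[:1]: print(t,r["at"],r["confidence"],onplane("wrist",r["at"],0 if t=="grinder" else .092))
```

```text
4.6167 [0.60041324 0.1285098  0.24982365] -0.0001972098060175379 [-0.01163353  0.2484198   0.3513798 ]
pad [([301.7, 176.8], 0.7)]
[0.59239822 0.16718838 0.105     ]
grinder [333.8, 233.8] 0.73 [ 6.13124208e-01  9.64529258e-02 -5.55111512e-17]
```

View pics/w1.png

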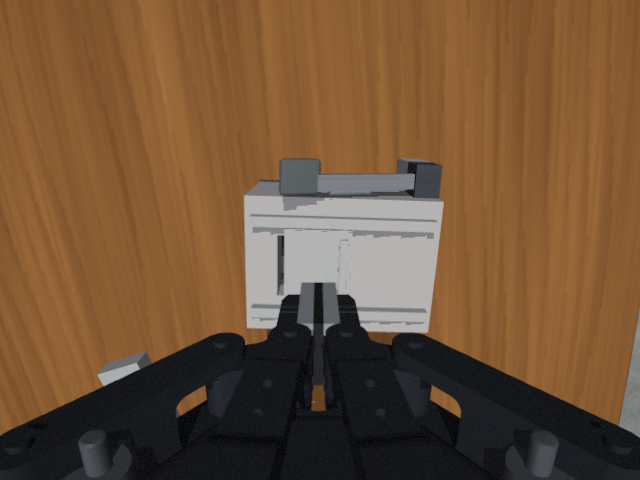

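The wrist view shows the pad at (300,176) and the top-face corners near (246,194), (441,202), (428,332) and (246,328), with the shutter still over the drive. I'll fit the grinder pose and press.

Run:
```python
from h import *
z=np.load("w1.npz");c=(z["K"],z["d"],z["T"])
W=np.array([onplane("",p,.09,c)[:2] for p in [(246,194),(441,202),(428,332),(246,328)]])
G=np.array([(-.075,.055),(.075,.055),(.075,-.055),(-.075,-.055)])
H=(G).T@(W-W.mean(0));yaw=np.arctan2(H[0,1]-H[1,0],H[0,0]+H[1,1])
R=np.array([[np.cos(yaw),-np.sin(yaw)],[np.sin(yaw),np.cos(yaw)]]);ctr=W.mean(0)
print("ctr",ctr,"yaw",yaw,"res",(W-ctr-G@R.T).round(4).tolist())
p0=ctr+R@[-.034,.071];print("pad pred",p0)
net=np.array([.5922,.167]);print("net in grinder",R.T@(net-ctr))
pr=(ctr+R@[-.037,.071]+net+R@[-.003,0])/2 ;print("press",pr)
if np.linalg.norm(net-p0)<.012:
    move_ptp([*pr,.145],read_tcp_rot())
    for zz,s in [(.128,.1),(.11,.06),(.10,.05),(.094,.04),(.088,.04),(.084,.03),(.082,.03)]:
        movel([*pr,zz],speed=s); f=read_ft_force();print(zz,read_eef_pos().round(4),f.round(1),read_time_s())
        if f[2]>40: break
```

```text
ctr [0.61463095 0.0923999 ] yaw -0.12582660313742294 res [[0.0021, 0.0002], [-0.0022, -0.0004], [0.0002, 0.0006], [-0.0001, -0.0003]]
pad pred [0.58980988 0.16710542]
net in grinder [-0.03161555  0.07119536]
press [0.58802866 0.16742919]
0.128 [0.5888 0.1664 0.1285] [ 0.1 -0.4 -0.5] 5.6583
0.11 [0.5882 0.1678 0.1099] [1.5 0.5 1.8] 6.1083
0.1 [0.5881 0.1684 0.1004] [-0.6  1.1  4.1] 6.4583
0.094 [0.5874 0.1664 0.0928] [-0.4  0.1 -0.7] 6.7583
0.088 [0.5877 0.1669 0.0872] [ 0.6 -0.2 -0.3] 7.0583
0.084 [0.5885 0.1674 0.0845] [-0.1 -0.1  4.8] 7.3417
0.082 [0.5884 0.1674 0.0823] [ 0.6 -0.2  4.6] 7.5917
```

Run:
```python
from h import *
pr=[.58803,.16743]
for zz in np.arange(.081,.072,-.001):
    movel([*pr,zz],speed=.03); f=read_ft_force();print(zz.round(4),read_eef_pos().round(4),f.round(1))
    if f[2]>16: break
movel([*pr,.16],speed=.15)
# view drive: cam sits at +x tool of TCP; move back in y so drive is visible
y=1.57-.126;q=[np.cos(y/2),np.sin(y/2),0,0]
move_gripper(.06)
move_ptp([.60,.05,.27],q)
save("wrist","w2");c=cam("wrist");np.savez("w2.npz",K=c[0],d=c[1],T=c[2])
print(read_time_s(),read_eef_pos())
for t,zz in [("lever_pad",.067),("drive_mouth",.092)]:
  for r in tip_of("wrist",t)[:2]: print(t,r["at"],r["confidence"],onplane("wrist",r["at"],zz))
ctr=np.array([.61463,.0924]);yaw=-.1258
print("axis",ctr-.025*np.array([np.cos(yaw),np.sin(yaw)]))
```

```text
0.081 [0.5885 0.1675 0.0821] [-1.3 -1.4  8. ]
0.08 [0.5885 0.1675 0.0818] [-3.7 -2.7 10.5]
0.079 [0.5885 0.1676 0.0816] [-3.9 -2.3 15.1]
0.078 [0.5886 0.1676 0.0813] [-5.9 -3.  18.8]
10.6333 [0.59849287 0.05230393 0.26843631]
lever_pad [279.5, 76.4] 0.59 [0.58085289 0.16647335 0.067     ]
drive_mouth [297.5, 167.1] 0.87 [0.58708687 0.09577956 0.092     ]
axis [0.58982756 0.09553671]
```

View pics/w2.png

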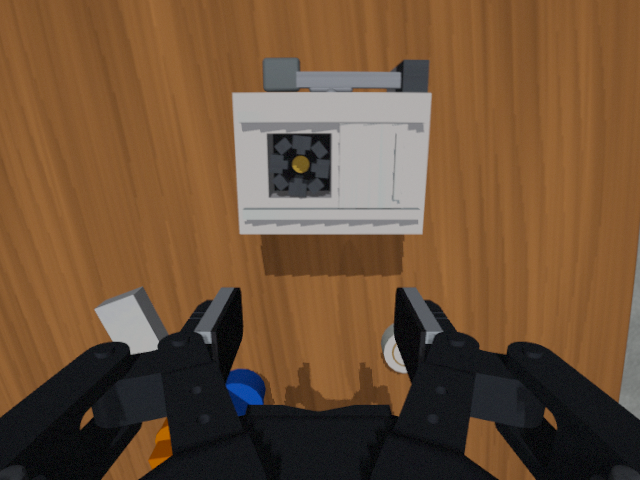

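The lever is latched: the pad is level at (280,75), the shutter is open to the right, and the hub is exposed at (300,165). I'll take a closer look at the slots.

Run:
```python
from h import *
y=1.57-.126;q=[np.cos(y/2),np.sin(y/2),0,0]
move_ptp([.592,.04,.165],q);pause(.15)
c=cam("wrist");im=save("wrist","w3");np.savez("w3.npz",K=c[0],d=c[1],T=c[2])
for r in tip_of("wrist","drive_mouth")[:2]: print(r["at"],r["confidence"],onplane("wrist",r["at"],.092))
o=np.array([.5885,.0957]); g=np.arange(-.03,.03,.0001)
X,Y=np.meshgrid(g,g[::-1]);P=np.stack([o[0]+X,o[1]+Y,np.full_like(X,.092)],-1).reshape(-1,3)
uv=proj("",P,c).astype(np.float32).reshape(600,600,2)
r=cv2.remap(im,uv[...,0],uv[...,1],cv2.INTER_CUBIC)
r=np.clip(r.astype(float)*2.2,0,255).astype(np.uint8)
cv2.imwrite("pics/r3.png",r[:,:,::-1]);print(read_time_s())
```

```text
[293.6, 164.6] 0.67 [0.5884288  0.09331646 0.092     ]
11.4833
```

View pics/r3.png

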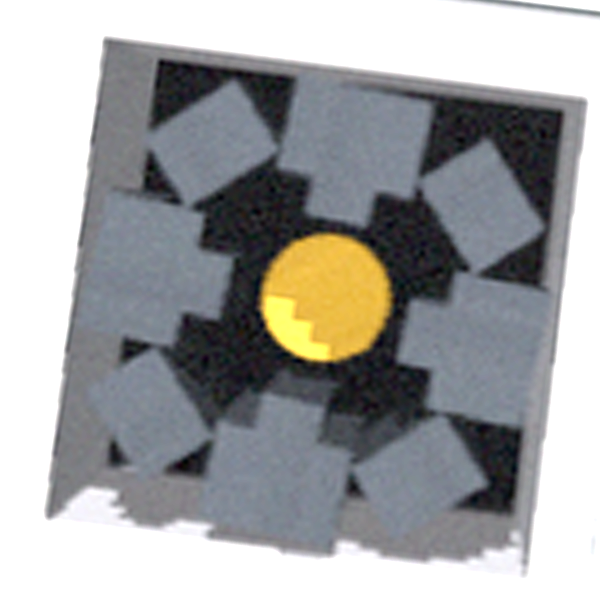

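The rectified view at 10 px/mm shows the hub centre at about (317,306), so world (0.5902, 0.0952), which matches the grinder fit. The slots run diagonally at about 0.55 rad world, mod π/2. Next is the cup.

Run:
```python
from h import *
y=1.57-.126;q=[np.cos(y/2),np.sin(y/2),0,0]
move_gripper(.05,45)
movel([.592,.03,.22],speed=.3)
move_ptp([.517,-.275,.235],q);pause(.15)
c=cam("wrist");im=save("wrist","w4");np.savez("w4.npz",K=c[0],d=c[1],T=c[2])
for r in tip_of("wrist","cup")[:4]: print(r["at"],r["confidence"],onplane("wrist",r["at"],.036))
for r in tip_of("wrist","stand")[:2]: print("stand",r["at"],r["confidence"],onplane("wrist",r["at"],0))
o=np.array([.515,-.236]); g=np.arange(-.06,.06,.0002)
X,Y=np.meshgrid(g,g[::-1]);P=np.stack([o[0]+X,o[1]+Y,np.full_like(X,.092)],-1).reshape(-1,3)
uv=proj("",P,c).astype(np.float32).reshape(600,600,2)
r=cv2.remap(im,uv[...,0],uv[...,1],cv2.INTER_CUBIC)
cv2.imwrite("pics/r4.png",r[:,:,::-1]);print(read_time_s())
```

```text
[307.1, 312.9] 0.93 [ 0.49637069 -0.36460525  0.036     ]
[313.9, 179.4] 0.84 [ 0.51808955 -0.24390339  0.036     ]
[183.2, 132.8] 0.57 [ 0.41681088 -0.19251166  0.036     ]
[261.4, 61.1] 0.55 [ 0.48903062 -0.14685936  0.036     ]
13.5833
```

View pics/r4.png

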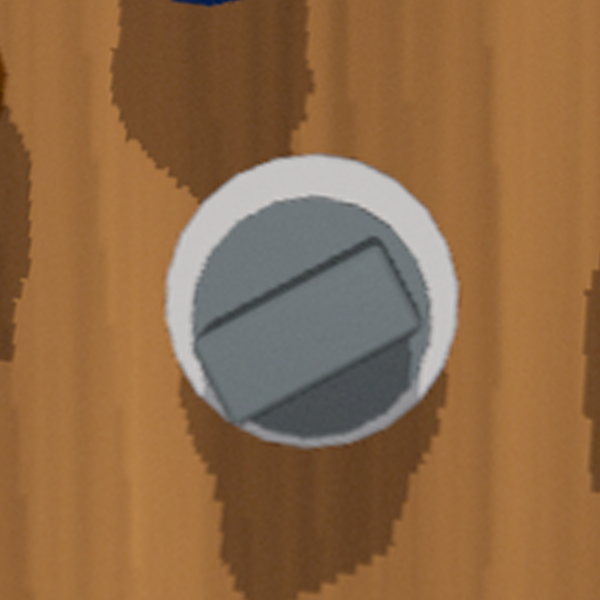

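View pics/w4.png

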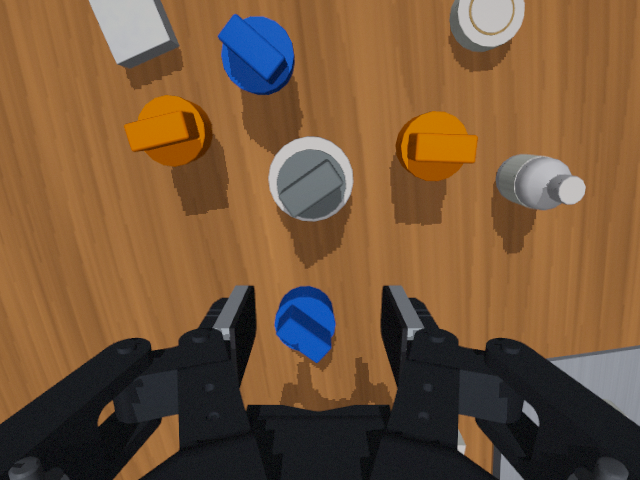

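The cup's wing is centred at (308,333) in the rectified view, so about (0.517, -0.243). Its angle is about 0.507 rad, nearly the slots' 0.55. The blue and orange look-alikes are clear of the finger zone.

Run:
```python
from h import *
z=np.load("w4.npz");c=(z["K"],z["d"],z["T"])
p=np.array([.5166,-.2426])
print("stand ring centre",onplane("",(311,179),.036,c))
# predicted wing outline vs pixels
q=lambda y:[np.cos(y/2),np.sin(y/2),0,0]
for y in (.507,.507+np.pi,.507-np.pi):
    j=inverse_kinematics([*p,.084],q(y)); k=inverse_kinematics([.590,.095,.14],q(y+.045))
    print(y,None if j is None else j.round(2),None if k is None else k.round(2))
print(read_qpos().round(2),read_finger_gap())
```

```text
stand ring centre [ 0.51602032 -0.24229449  0.036     ]
0.507 [ 0.75  0.49 -0.46  1.89  0.29  0.83 -0.92] [ 0.28  0.49 -0.64  1.79  0.34  0.97 -1.51]
3.6485926535897932 [ 1.14  0.67 -0.97  1.88  0.67  0.97  1.94] [ 0.59  0.67 -1.08  1.78  0.66  1.1   1.4 ]
-2.634592653589793 [ 1.14  0.67 -0.97  1.88  0.67  0.97  1.94] [ 0.59  0.67 -1.08  1.78  0.66  1.1   1.4 ]
[ 0.97  0.35 -0.67  1.75  0.24  1.13  0.1 ] 0.050176613564432954
```

Yaw 0.507 suits both poses, and the ring centre (0.516, -0.242) agrees. Now I'll grasp and lift.

Run:
```python
from h import *
y=.507;q=[np.cos(y/2),np.sin(y/2),0,0];p=[.5165,-.2426]
move_ptp([*p,.16],q)
movel([*p,.084],q,speed=.1)
print(read_ft_force().round(1),read_eef_pos().round(4))
move_gripper(.0,45);pause(.2)
print("gap",read_finger_gap(),"grip",read_grasp_force(),read_ft_force().round(1),read_ft_torque().round(2),read_eef_pos().round(4))
movel([*p,.11],speed=.08)
print("gap",read_finger_gap(),read_ft_force().round(1),read_ft_torque().round(2),read_time_s())
movel([*p,.25],speed=.2)
y+=.045;q=[np.cos(y/2),np.sin(y/2),0,0]
move_ptp([.590,.0952,.22],q);pause(.2)
print(read_eef_pos().round(4),read_ft_force().round(1),read_ft_torque().round(2),read_time_s())
save("wrist","w5");save("scene","s5")
```

```text
[-0.3 -0.2  0.7] [ 0.5172 -0.2428  0.0846]
gap 0.019033992514585613 grip 45.73616981506348 [ 0.2 -0.5  5.1] [0.06 0.15 0.03] [ 0.5173 -0.243   0.085 ]
gap 0.01924370233502396 [ 0.6  0.7 -3.6] [-0.03 -0.02 -0.05] 16.4667
[0.5905 0.0929 0.22  ] [-0.5 -0.2 -2.9] [ 0.04 -0.04  0.04] 18.825
```

View pics/w5.png

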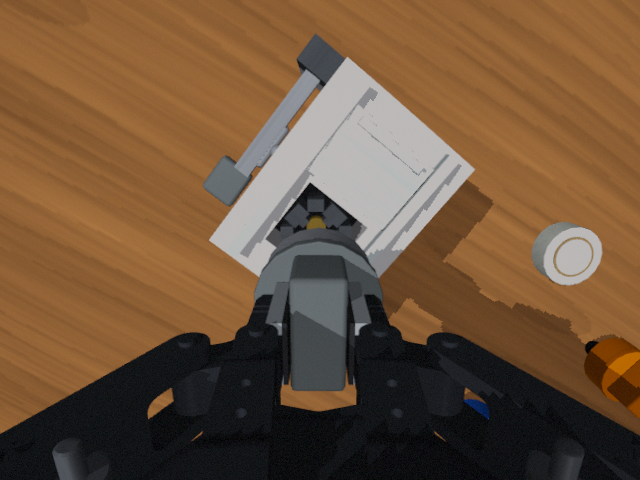

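The cup is held upright by its wing, directly over the open drive, with the keys roughly aligned to the slots. I'll go down with force monitoring.

```bash
cat >> h.py <<'E'
def st(s=""):
    e=np.mean([read_eef_pos() for _ in range(4)],0);f=np.array(read_ft_force());print(s,e.round(4),f.round(1),np.round(read_ft_torque(),2),round(read_time_s(),2));return e,f
E
python3 - <<'E'
from h import *
p=[.590,.0952]
st()
movel([*p,.175],speed=.12);st()
for zz in np.arange(.170,.1579,-.003):
    movel([*p,zz],speed=.05);e,f=st(round(zz,4))
    if f[2]>6: break
E
```

```text
[0.5903 0.0938 0.2201] [-0.1  0.1 -2.4] [-0.03 -0.01 -0.01] 18.93
 [0.5899 0.0952 0.1747] [-0.4 -0.  -2.3] [ 0.01 -0.04 -0.  ] 19.45
0.17 [0.5903 0.0953 0.1704] [-0.9  0.1 -2. ] [-0.01  0.02  0.03] 19.7
0.167 [0.5899 0.0951 0.1669] [-0.4  0.8 -2. ] [ 0.02 -0.05 -0.02] 19.95
0.164 [0.59   0.0951 0.1638] [ 0.1  0.3 -1.9] [-0.02 -0.03  0.06] 20.2
0.161 [0.59   0.0951 0.1608] [ 0.5  0.7 -2.7] [-0.03 -0.05  0.01] 20.45
0.158 [0.59   0.0951 0.1578] [ 0.7  0.7 -2.7] [-0.02 -0.17  0.03] 20.7
```

Run:
```python
from h import *
p=[.590,.0952]
for zz in np.arange(.156,.1395,-.002):
    movel([*p,zz],speed=.04);e,f=st(round(zz,4))
    if f[2]>(7 if zz>.1505 else 18): break
```

```text
0.156 [0.59   0.0952 0.1559] [ 0.5  0.1 -2.6] [ 0.01 -0.12 -0.06] 20.95
0.154 [0.59   0.0952 0.1538] [ 0.9  0.3 -2.4] [ 0.   -0.17  0.08] 21.2
0.152 [0.59   0.0952 0.1518] [ 0.3 -0.2 -3.2] [-0.03 -0.15  0.02] 21.45
0.15 [0.59   0.0952 0.1498] [ 0.9  0.9 -2.3] [ 0.01 -0.1  -0.01] 21.7
0.148 [0.5903 0.0953 0.1489] [-0.6 -0.5  3.1] [-0.12  0.21  0.03] 21.95
0.146 [0.5904 0.0953 0.1465] [0.3 0.4 2.8] [-0.14  0.22 -0.  ] 22.2
0.144 [0.5903 0.0953 0.1443] [-0.1  0.3  3.6] [-0.1   0.16  0.04] 22.45
0.142 [0.5904 0.0953 0.1423] [-1.2 -1.4  4.9] [-0.14  0.2  -0.01] 22.7
0.14 [0.5904 0.0953 0.1409] [-1.4 -1.2  7.8] [-0.16  0.36 -0.02] 22.95
```

The keys meshed and the ejector is compressing. I'll press until it hits the hard seat.

Run:
```python
from h import *
p=[.590,.0952]
for zz in np.arange(.139,.134,-.001):
    movel([*p,zz],speed=.03);e,f=st(round(zz,4))
    if f[2]>17: break
pause(.5);st();print(read_finger_gap(),read_grasp_force())
im=save("wrist","w6");save("top","t6");save("scene","s6")
for r in tip_of("wrist","lever_pad")[:1]: print(r["at"],onplane("wrist",r["at"],.067))
s=cv2.imread("pics/s6.png")[150:390,150:510];t=cv2.imread("pics/w6.png")
cv2.imwrite("pics/c6.png",np.hstack([cv2.resize(s,(400,267)),cv2.resize(t,(356,267))]))
```

```text
0.139 [0.5905 0.0954 0.1409] [-3.5 -0.5 11.8] [-0.28  0.77 -0.06] 23.2
0.138 [0.5905 0.0954 0.1409] [-5.3 -1.7 15.7] [-0.41  1.2   0.07] 23.45
0.137 [0.5905 0.0954 0.1408] [-6.  -3.3 20.7] [-0.5   1.67  0.  ] 23.7
 [0.5905 0.0954 0.1408] [-7.  -2.1 20.9] [-0.5   1.65  0.  ] 24.2
0.019477955957340944 48.03757309913635
[195.0, 202.4] [0.58417918 0.16682939 0.067     ]
```

View pics/c6.png

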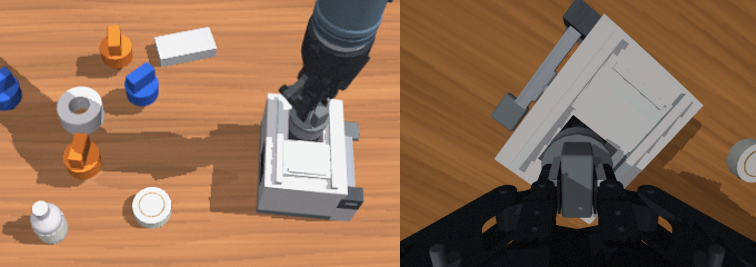

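The cup is seated: travel stopped 8 mm after ejector contact, and the lever is still latched with the shutter open. I'll ease the push slightly to lower the side moment, then hand in.

Run:
```python
from h import *
movel([.590,.0952,.138],speed=.03);pause(.2);e,f=st()
if e[2]<.1413 and f[2]>11: print(sign_off())
```

```text
[0.5905 0.0954 0.1409] [-5.4 -1.6 16.4] [-0.41  1.23  0.02] 24.85
the job is handed in; nothing more can be done
None
```

The job is handed in at about 25 s: the lever is latched with the shutter open, and the arm still holds the cup meshed and pressed fully home with about 16 N. I saw no sign that the bottle, tape or carton had moved.

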